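# Shut the coffee grinder's lid and hold its lever at the fourth click

### The arm

A 6-joint arm with a two-finger parallel gripper is mounted at the origin on a cart in front of the work surface, level with it; the furniture and walls round the work are solid. World frame = base frame: x ahead of the robot, y to its left, z up, the work surface at z = 0. Lengths are in m, angles in rad, forces in N, time in s.
With the tool pointing down it reaches from about 0.25 to 0.775 m from the base axis. Payload 8.9 kg.
Tool frame: the origin (TCP) lies midway between the tips of the shut fingers; the grasp point (between the pads) lies 19 mm behind it; x points along the fingers, y is the direction in which the jaws open and shut, and the axes are right-handed (so a half turn about x gives the same grasp; the last joint's range is limited). The gripper opens to 85 mm and grips with 20 to 120 N. Pads are 22 mm wide; open, the fingers measure 114 mm over their backs; the gripper's body (76 mm by 85 mm) begins 54 mm behind the grasp point. The pads swing forward as they close: fully open they stand 13 mm farther back than shut.
Start: joints at [1.021, 0.291, -0.153, 1.127, 0, 1.431], TCP at [0.21, 0.481, 0.231] pointing down, gripper open.
Joint ranges: [-2.52, 2.52], [-0.91, 1.74], [-1.3, 1.37], [-1.96, 2.02], [-1.52, 1.47], [-3.14, 3.14]. Speed limits (rad/s): [2.22, 2.22, 2.79, 3.14, 3.14, 3.14].

### API

Orientations are given as a rotation vector (axis times angle).
In Python, from workcell import env gives the robot as it stands. The module is installed in compiled form; this text tells all that it offers. Calls block until the motion is done:
- env.move_pose(position, orientation): joint-space move of the TCP to a pose.
- env.move_linear(position, vel=0.15, rotation=None, threshold=None): straight line of the TCP; rotation=None keeps the orientation; vel is the mean speed in m/s. With threshold (N) it stops when the force on the tool has changed by that much, and returns True; else False.
- env.movej(angles): joint-space move.
- env.grip(opening, effort=None): opening from 0.0 (shut) to 1.0 (fully open); effort is the grip in N (None keeps the last); returns when the fingers have stopped.
- env.dwell(seconds).
- env.solve_ik(position, orientation): joint angles nearest the present ones, or None.
- env.capture(name): name is "side" or "top"; returns (picture, depth): 384x512x3 uint8, red, green, blue; 384x512 float32, m along the optical axis (not along the pixel's ray), 0 where there is no reading.
- env.calibration(name): a dict with "fx", "fy", "cx", "cy" (pixels), "cam_to_world" (4x4, takes a point from camera to world coordinates). Camera axes: x right, y down, z forward; pixel columns grow to the right and rows downward; lengths in m; the calibration is good to about 2 mm. A picture is of the moment at which its call begins. calibration takes no time and is no camera call.
A pose or a line that the arm cannot do raises env.IKError and nothing moves.
- env.finish_job(): hands the job in, once; it reports no verdict.
Readings, each from a call of its own:
- env.get_clock(): time.
- env.get_q(): joint angles.
- env.get_dq(): joint speeds.
- env.get_joint_efforts(): joint torques, N m.
- env.get_eef_pos(): TCP position.
- env.get_tool_rot(): TCP orientation.
- env.get_contact_force(): force on the tool from outside, world axes, zero at the start.
- env.get_moment(): the same for the moment, N m.
- env.get_finger_gap(): opening from 0.0 (shut) to 1.0 (fully open).
Only numpy, scipy, OpenCV 4.12 (cv2) and the standard library are available. Lean on these libraries where they do the work, as an engineer would, in place of code of your own. Each camera call takes 0.05 s, during which the arm holds its last target.

### The job

Get the coffee grinder ready: first press its hinged hopper lid down until the catch snaps and holds it shut, then take the upright post of the grind lever and bring it round from its stop by exactly four clicks, never on to the fifth. The lever springs back if let go, so finish while still holding the post at the fourth click, so that I can tighten the clamp screw. Leave the other things on the worktop where they are.

Things in the scene. Friction and masses are not known exactly. Their poses are not given: they have to be found in the camera images.
- grinder: coffee grinder fixed to the worktop, round aluminium body of 124 mm diameter with a square black hopper (100 x 100 mm, open top at z = 170 mm) on it; origin in the middle of the underside, on the lever's axis; -x is its front (towards the robot, turned by its yaw), +y its left side as the robot sees it, z up
- lid (a joint): grey plastic hopper lid, 106 x 104 x 6 mm, hinged along the hopper's back (+x) edge; 0 = shut, grows as it opens upward (rad), to 1.3. It starts open at 0.75 to 1.1; a light spring lifts it back to 0.4 or more if it is pressed down but not caught. From 0.08 rad down a sprung catch at the front resists with about 7 N, then snaps over and holds the lid shut (below 0.01 rad)
- lid_tab (a point): middle of the top face of the tab (36 mm wide, 6 mm thick) at the lid's free front edge, where to press; 118 mm from the hinge line and 4 mm above it when shut, so then 176 mm above the worktop; its z axis is the lid's upper normal
- lid_hinge (a point): middle of the lid's hinge line, 56 mm behind the grinder's middle and 172 mm above the worktop; the line runs along the grinder's y
- lever_turn (a joint): steel grind lever turning level about the grinder's upright middle axis; 0 = at its stop (start), grows anticlockwise seen from above: the post swings round the front from the robot's left to its right. A click each 0.2 rad (25 mm at the post): fourth 0.8, fifth 1.0; end 1.35. Springs back to 0 if let go. Push at the post: jumps to 7 to 8 N on leaving a notch, sinks to 3 to 4 N as it falls into the next (a click)
- lever: the lever itself: toothed ring round the grinder's neck, a 12 mm bar 85 mm above the worktop and, at its outer end, 125 mm from the axis, an upright round black post, 14 mm diameter (foot 18 mm), 83 to 143 mm above the worktop. Origin on the grinder's axis. At its stop the post stands 0.4 rad to the left of straight in front of the grinder, at the fourth click 0.4 rad to the right
- post_grip (a point): point on the post's axis, 128 mm above the worktop, 15 mm under its top: where to grip it from above; free all round
- mug: bystander: white mug with handle, 92 x 127 x 95 mm, to the right of the grinder; origin in the middle of its underside
- jam_jar: bystander: jar with a white lid, 68 mm diameter, 84 mm high, close to the left of the grinder; origin under its middle
- pepper_mill: bystander: dark wooden mill, 58 mm diameter, 170 mm high, at the back; origin under its middle
- mug_blue: bystander: white mug with lines round it, 82 x 112 x 94 mm, at the back right; origin under its middle
- lemon: bystander: lemon, 71 x 53 x 51 mm, at the front right; origin under its middle
- teaspoon: bystander: steel teaspoon, 132 x 26 x 9 mm, lying left of the grinder; origin under its middle
- coffee_scoop: bystander: metal scoop, 43 x 134 x 21 mm, lying at the left; origin under its middle

How it is judged:
On the way, in this order (a step that is already met when the one before it is completed fails the run):
1. the lid is snapped shut, the lever still at its stop (value of joint lid below 0.03 rad and value of joint lever_turn below 0.1 rad), for 0.2 s.
2. the lever has passed its first click, moved by the post (value of joint lever_turn above 0.15 rad and contact force between the fingers and lever above 1 N).
3. the lever is held at the fourth click (value of joint lever_turn between 0.71 and 0.89 rad and contact force between the fingers and lever above 1 N), for 0.3 s.
At the end, for the whole second after the job is handed in: the lid is held shut by its catch (below 0.03 rad) and the gripper's fingers still hold the lever's post (over 1 N) with the lever at rest at the fourth click (0.71 to 0.89 rad); nothing else was moved (all of step 3 and value of joint lid below 0.03 rad and velocity of joint lever_turn between -0.1 and 0.1 rad/s); the arm keeps its last pose, push and grip.
It fails at once if the lever goes on towards the fifth click (past 0.93 rad) (value of joint lever_turn above 0.93 rad).
It fails at once if another thing on the worktop is moved by over 30 mm (distance of any of mug, jam_jar, pepper_mill, mug_blue, lemon, teaspoon, coffee_scoop from where it was at the start of the episode above 0.03 m).
It also fails if it takes over 48 s, if anything falls off the work surface, if the arm or the gripper's body presses on something with over 40 N, if the wrist force passes 120 N, or if a joint passes its speed limit or range.

## Working session

There is one attempt and no reset: what is moved stays moved. The work goes in short steps, each a Python script; the robot and the scene stay as the last script left them, time stands still between calls to the robot, and variables do not carry over. Pictures are saved under pics/ and viewed, and the job is handed in when it is done.

```bash
mkdir -p pics; cat > h.py <<'E'
import numpy as np, cv2
from workcell import env
from scipy.spatial.transform import Rotation as R
def cap(n,f):
    p,d=env.capture(n); cv2.imwrite(f'pics/{f}.png',p[:,:,::-1]); np.savez(f'pics/{f}.npz',p=p,d=d); return p,d
def pts(n,d):
    c=env.calibration(n); v,u=np.mgrid[:384,:512]
    P=np.stack([(u-c['cx'])/c['fx']*d,(v-c['cy'])/c['fy']*d,d,np.ones_like(d)],-1)@np.array(c['cam_to_world']).T
    W=P[...,:3]; W[d==0]=np.nan; return W
E
python3 - <<'E'
from h import *
for n in('top','side'):
    p,d=cap(n,n+'0'); c=env.calibration(n); print(n,c['fx'],c['cx'],c['cy'],np.round(c['cam_to_world'],3).tolist(),(d==0).mean())
print(env.get_clock(),env.get_eef_pos(),env.get_tool_rot(),env.get_contact_force())
E
```

```text
top 438.0968324058195 261.7404579919234 190.86460444865168 [[0.351, -0.729, 0.588, -0.375], [-0.937, -0.272, 0.221, -0.373], [-0.002, -0.628, -0.778, 1.421], [0.0, 0.0, 0.0, 1.0]] 0.8304290771484375
side 405.9378339175491 253.7310777549462 192.25244208873983 [[-0.806, -0.518, 0.288, 0.212], [-0.592, 0.707, -0.387, 0.482], [-0.004, -0.482, -0.876, 1.296], [0.0, 0.0, 0.0, 1.0]] 0.14134724934895834
0.1 [0.20943908 0.48099875 0.23080508] [ 0.32137423  1.54705906 -0.3230854 ] [-0.50150755 -0.35094326  0.47453256]
```

View pics/top0.png

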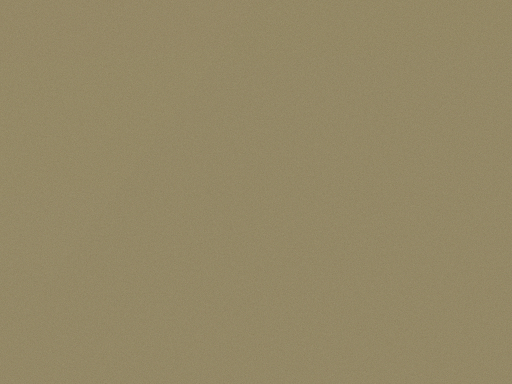

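View pics/side0.png

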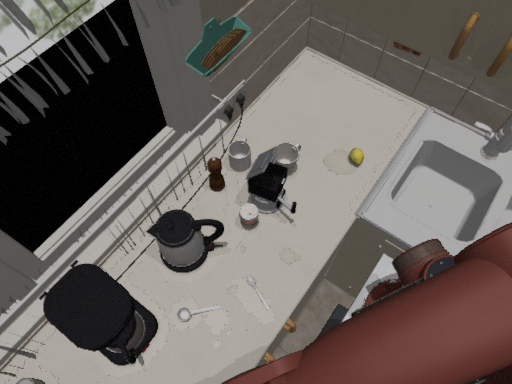

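The top camera shows only a flat brown surface, so it is blocked and no use here. The side view shows the grinder near (268,182), its lid open, and the lever post near (293,207). I'll enlarge that area.

```bash
python3 - <<'E'
from h import *
z=np.load('pics/side0.npz');p,d=z['p'],z['d']
x0,y0,x1,y1=215,125,320,230
cv2.imwrite('pics/zoom0.png',cv2.resize(p[y0:y1,x0:x1,::-1],None,fx=5.5,fy=5.5,interpolation=cv2.INTER_CUBIC))
W=pts('side',d)
zz=W[...,2][y0:y1,x0:x1]
im=cv2.applyColorMap((np.nan_to_num(np.clip(zz/0.3,0,1))*255).astype(np.uint8),cv2.COLORMAP_JET)
cv2.imwrite('pics/zoomz0.png',cv2.resize(im,None,fx=5.5,fy=5.5,interpolation=cv2.INTER_NEAREST))
for v in range(146,224,3): print(v,[ '%4.0f'%(1000*W[v,u,2]) for u in range(240,304,3)])
for q in [(207,293),(182,268),(157,357),(212,249),(150,240),(155,286),(180,216)]: print(q,np.round(W[q],3))
E
```

```text
146 ['  61', '  67', '  70', '  92', '  -2', '   4', '   3', '  -0', '   6', '  -0', '  -1', '   3', '  97', '  84', '  79', '  81', '  78', '  82', '  90', '  87', '  65', '   1']
149 ['  38', '  47', '  54', '  84', '  -1', '  -0', '   0', '   1', '   7', '   3', ' 238', ' 262', '  85', '  69', '  59', '  57', '  65', '  70', '  87', ' 100', '   1', '   2']
152 ['  20', '  26', '  36', '  93', '  -3', '  -1', '  -2', '  -2', ' 213', ' 232', ' 249', ' 265', '  66', '  54', '  46', '  44', '  48', '  61', '  64', '  89', '   3', '   2']
155 ['  11', '  10', '  93', '  75', '  -2', ' nan', ' 180', ' 203', ' 229', ' 245', ' 261', ' 276', '  45', '  37', '  30', '  29', '  30', '  43', '  55', '  76', '   2', '  -2']
158 ['  93', '  90', '  79', '  61', '   2', '  -2', ' 200', ' 220', ' 237', ' 248', ' 269', ' 273', ' 260', '  14', '  13', '  12', '  25', '  28', '  47', ' 100', '   2', '   5']
161 ['  75', '  72', '  58', '  46', '   3', ' 184', ' 211', ' 232', ' 246', ' 258', ' 277', ' 263', '  89', '  13', '   7', '   5', '  10', '  15', '  95', '   1', '   2', '  -4']
164 ['  58', '
[... 3140 characters left out ...]
'  -5', '   2', '  -1', '   2', '  -1', '   3', '   3', '  -1', '  -3', '   1', '  -5', '   2', '  -1']
218 ['  63', '  87', '  80', '  84', '  88', '  80', '  -1', '   1', '   1', '   1', '  -1', '  -2', '   0', '   3', '   2', '   0', '  -0', '   5', '  -3', '   1', '  -1', '   6']
221 ['   0', '  62', '  66', '  78', '  65', '  57', '  -1', '  -4', '   6', '  -2', '   2', '  -1', '   2', '  -2', '   1', '   2', '   1', '  -0', '  -2', '   1', '   3', '  -3']
(207, 293) [ 0.463 -0.065  0.126]
(182, 268) [ 0.589 -0.106  0.102]
(157, 357) [ 0.404 -0.413  0.048]
(212, 249) [0.58  0.015 0.081]
(150, 240) [ 0.776 -0.191  0.034]
(155, 286) [ 0.627 -0.279  0.027]
(180, 216) [ 0.751 -0.02   0.07 ]
```

View pics/zoom0.png

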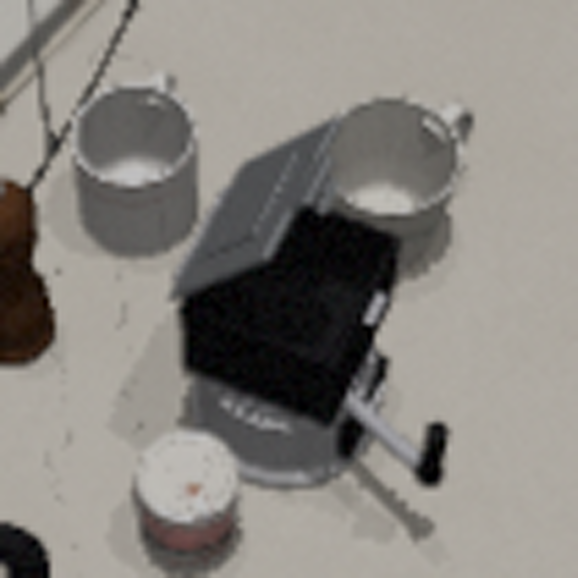

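View pics/zoomz0.png

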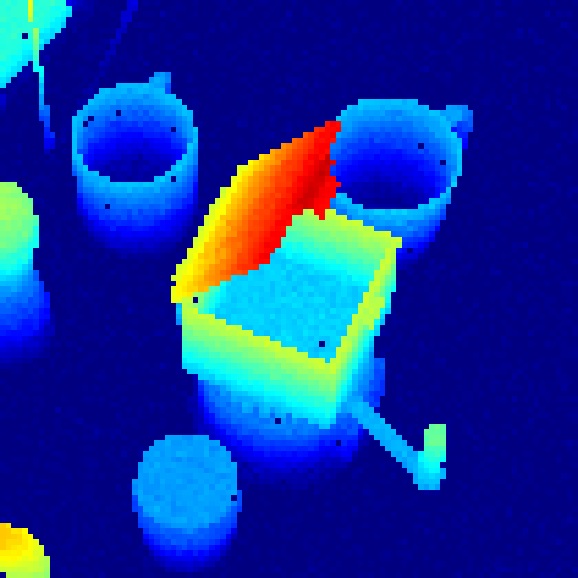

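The zoom shows the hopper rim corners at about (248,179), (275,191) and (288,168), the lid panel up behind them, and the post top at about (294,202).

```bash
python3 - <<'E'
from h import *
z=np.load('pics/side0.npz');p,d=z['p'],z['d']; W=pts('side',d)
c=env.calibration('side');M=np.array(c['cam_to_world'])
def ray(u,v,h):
    r=M[:3,:3]@[(u-c['cx'])/c['fx'],(v-c['cy'])/c['fy'],1]; o=M[:3,3]; return o+r*(h-o[2])/r[2]
u,v=np.meshgrid(np.arange(512),np.arange(384)); Z=W[...,2]
roi=(u>238)&(u<300)&(v>140)&(v<212)
# lid plane
m=roi&(Z>.185)&(Z<.30)&np.isfinite(Z)
P=W[m]; 
for _ in range(3):
    ce=P.mean(0); n=np.linalg.svd(P-ce)[2][2]; n*=np.sign(n[2]); r=(P-ce)@n; P=P[abs(r)<.005]
print('lid',ce,n,len(P),r.std(),'yaw from lid',np.arctan2(-n[1],-n[0]),np.arctan2(n[1],n[0]),'tilt',np.arccos(n[2]),'zmax',P[:,2].max())
# rim
m=roi&(abs(Z-.170)<.006)&(v>164)&(p.max(-1)<80)
k=cv2.connectedComponents(m.astype(np.uint8))[1]
R0=np.array([ray(a,b,.170)[:2] for b,a in np.argwhere(m)])
print(len(R0),cv2.minAreaRect((R0*1000).astype(np.float32)))
for a,b in [(247.5,179.5),(275,191),(288,168.5)]: print(ray(a,b,.17))
# post
m=(u>285)&(u<300)&(v>196)&(v<216)&(p.max(-1)<80)
for vv in range(198,216): 
    us=np.where(m[vv])[0]; print(vv,us.min() if len(us) else '',us.max() if len(us) else '',np.nanmedian(Z[vv][us]) if len(us) else '')
m2=m&(Z>.09)&(Z<.16)
print('post pts',np.nanmedian(W[m2],0), np.nanmedian(W[m2&(Z>.12)],0))
E
```

```text
lid [ 0.60301078 -0.08608333  0.23566757] [0.78790116 0.17066039 0.59168132] 389 0.0017407494932611966 yaw from lid -2.928286484970401 0.21330616861939228 tilt 0.9376535123058715 zmax 0.2819779939820948
113 ((582.275146484375, -94.06485748291016), (106.78955841064453, 103.19932556152344), 11.465574264526367)
[ 0.62667431 -0.04101162  0.17      ]
[ 0.53096544 -0.05859413  0.17      ]
[ 0.54480172 -0.15274338  0.17      ]
198   
199   
200   
201   
202 293 295 0.14214011692894069
203 293 295 0.1417542964527203
204 293 295 0.14285071494718915
205 292 295 0.1434048873744843
206 292 295 0.13277225452298647
207 292 295 0.1258447947309268
208 292 294 0.12174177818852061
209 291 294 0.1135494469259275
210 290 294 0.10514232234657173
211 291 294 0.09883994807129681
212 291 294 0.0955512088858046
213   
214   
215   
post pts [ 0.46268216 -0.06545621  0.12309383] [ 0.46268216 -0.06726935  0.13985547]
```

```bash
cat >> h.py <<'E'
YAW=0.20; C=np.array([.582,-.094]); 
def g2w(x,y,z): 
    c,s=np.cos(YAW),np.sin(YAW); return np.array([C[0]+c*x-s*y,C[1]+s*x+c*y,z])
def down(yaw,flip=False):
    x=np.array([0,0,-1.]); y=np.array([-np.sin(yaw),np.cos(yaw),0])*(-1 if flip else 1)
    return R.from_matrix(np.stack([x,y,np.cross(x,y)],1)).as_rotvec()
E
python3 - <<'E'
from h import *
print(R.from_rotvec(env.get_tool_rot()).as_matrix().round(2).tolist())
for f in(0,1):
    for y in(YAW-.4,YAW,YAW+.4):
        print(f,y,env.solve_ik(g2w(-20,0,.3)*0+np.array([.4,-.09,.35]),down(y,f)),env.solve_ik(g2w(.005,0,.31),down(y,f)))
E
```

```text
[[-0.0, 0.4, 0.92], [-0.0, 0.92, -0.4], [-1.0, -0.0, -0.0]]
0 -0.2 [-0.40006978  0.02682315 -0.16330679  1.38066638  0.         -0.20006978] [-0.28015486  0.40296861  0.21450907  1.38233679  0.         -0.08015486]
0 0.2 [-0.40006978  0.02682315 -0.16330679  1.38066638  0.         -0.60006978] [-0.28015486  0.40296861  0.21450907  1.38233679  0.         -0.48015486]
0 0.6000000000000001 [-0.40006978  0.02682315 -0.16330679  1.38066638  0.         -1.00006978] [-0.28015486  0.40296861  0.21450907  1.38233679  0.         -0.88015486]
1 -0.2 [-4.00069776e-01  2.68231494e-02 -1.63306794e-01  1.38066638e+00
  4.44089210e-16  2.94152288e+00] [-2.80154861e-01  4.02968609e-01  2.14509071e-01  1.38233679e+00
  4.44089210e-16  3.06143779e+00]
1 0.2 [-0.40006978  0.02682315 -0.16330679  1.38066638  0.          2.54152288] [-0.28015486  0.40296861  0.21450907  1.38233679  0.          2.66143779]
1 0.6000000000000001 [-0.40006978  0.02682315 -0.16330679  1.38066638  0.          2.14152288] [-0.28015486  0.40296861  0.21450907  1.38233679  0.          2.26143779]
```

```bash
python3 - <<'E'
from h import *
env.grip(0.0,40)
env.move_pose([.40,-.09,.35],down(YAW))
env.move_linear(g2w(.007,0,.32),vel=.2)
print(env.get_clock(),env.get_eef_pos(),env.get_contact_force(),env.get_finger_gap())
p,d=cap('side','s1'); cv2.imwrite('pics/z1.png',cv2.resize(p[100:240,200:340,::-1],None,fx=4,fy=4,interpolation=cv2.INTER_CUBIC))
E
```

```text
4.175 [ 0.58842336 -0.09242855  0.32016426] [-0.15318967  0.1228734   0.98015041] 0.0003682433818602322
```

View pics/z1.png

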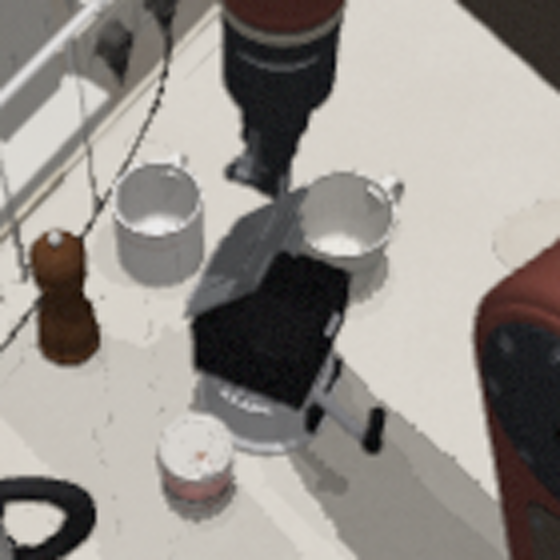

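The fingertips at about (275,190) in the zoom are above and just behind the lid's free edge, which is where I want them. Next: go down to contact, then push along the arc.

```bash
python3 - <<'E'
from h import *
t=env.move_linear(g2w(.007,0,.25),vel=.05,threshold=2)
print(t,env.get_eef_pos(),env.get_contact_force(),env.get_clock())
p,d=cap('side','s2'); cv2.imwrite('pics/z2.png',cv2.resize(p[100:240,200:340,::-1],None,fx=4,fy=4,interpolation=cv2.INTER_CUBIC))
E
```

```text
False [ 0.58894537 -0.0926461   0.25021077] [-0.50860977 -0.3604037   0.61503341] 5.775
```

View pics/z2.png

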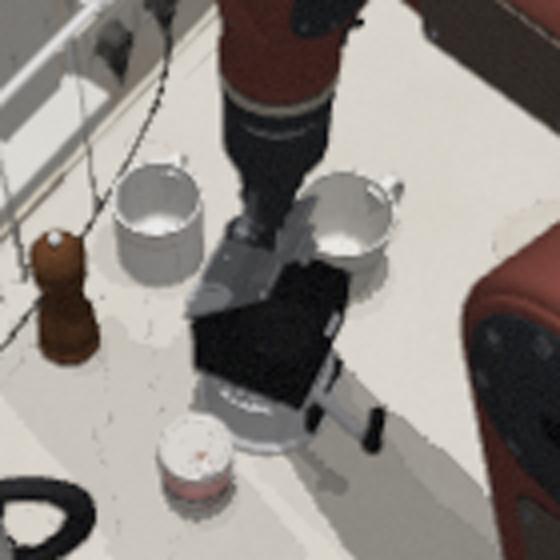

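The fingertips, at about (262,238) in the zoom, are on the lid's upper face. Either the contact is too light to trigger the threshold, or they are just short of it. Next: push along the arc.

```bash
python3 - <<'E'
from h import *
a0=.85
for a in np.arange(a0,-.001,-.17):
    s=.106+.009*(1-a/a0); n=.005
    x=.056-s*np.cos(a)+n*np.sin(a)+.011; z=.172+s*np.sin(a)+n*np.cos(a)
    t=env.move_linear(g2w(x,0,z),vel=.06,threshold=25)
    print(round(a,2),t,env.get_eef_pos().round(4),g2w(x,0,z).round(4),env.get_contact_force().round(1),env.get_clock())
p,d=cap('side','s3'); cv2.imwrite('pics/z3.png',cv2.resize(p[100:240,200:340,::-1],None,fx=4,fy=4,interpolation=cv2.INTER_CUBIC))
E
```

```text
0.85 False [ 0.5827 -0.094   0.2555] [ 0.5828 -0.0938  0.2549] [-0.1 -0.2 -0.3] 6.1083
0.68 False [ 0.5685 -0.0968  0.2437] [ 0.5686 -0.0967  0.2437] [ 0.4 -0.6  0.2] 6.5667
0.51 False [ 0.5563 -0.0992  0.23  ] [ 0.5563 -0.0992  0.2299] [0.3 0.5 0.2] 7.025
0.34 False [ 0.5462 -0.1012  0.2139] [ 0.5464 -0.1012  0.2139] [-0.4 -0.1  1.1] 7.4917
0.17 False [ 0.5387 -0.1026  0.1957] [ 0.5391 -0.1027  0.1961] [-1.   1.2  1.3] 7.9667
-0.0 False [ 0.5345 -0.1035  0.1767] [ 0.535  -0.1035  0.177 ] [-0.  -0.6  1. ] 8.4417
```

View pics/z3.png

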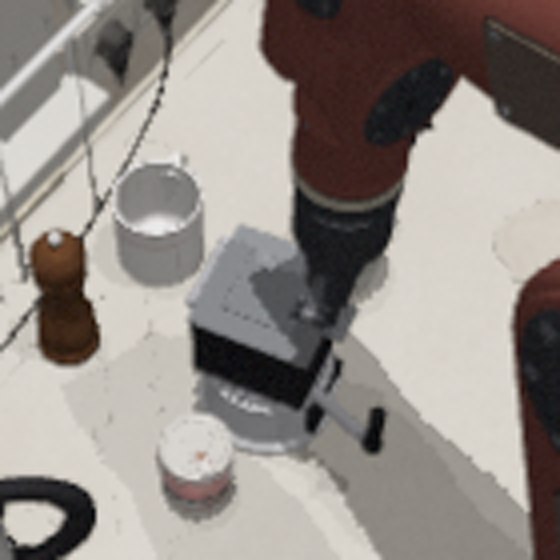

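The lid is nearly shut, with the fingertips at about (325,315) in the zoom near the tab. Next: move out onto the tab and press through the catch.

```bash
python3 - <<'E'
from h import *
env.move_linear(g2w(-.056,0,.177),vel=.05)
for z in np.arange(.175,.163,-.0015):
    t=env.move_linear(g2w(-.056,0,z),vel=.02,threshold=20)
    print(round(z,4),t,env.get_eef_pos().round(4),env.get_contact_force().round(1),env.get_clock())
    if t or env.get_contact_force()[2]>20: break
p,d=cap('side','s4'); cv2.imwrite('pics/z4.png',cv2.resize(p[100:240,200:340,::-1],None,fx=4,fy=4,interpolation=cv2.INTER_CUBIC))
E
```

```text
0.175 False [ 0.527  -0.1052  0.1756] [-3.7  0.3  8.3] 9.05
0.1735 False [ 0.527  -0.1053  0.175 ] [-6.7  1.1 19. ] 9.3
0.172 False [ 0.5271 -0.1054  0.1744] [-9.9  1.4 28.6] 9.55
```

View pics/z4.png

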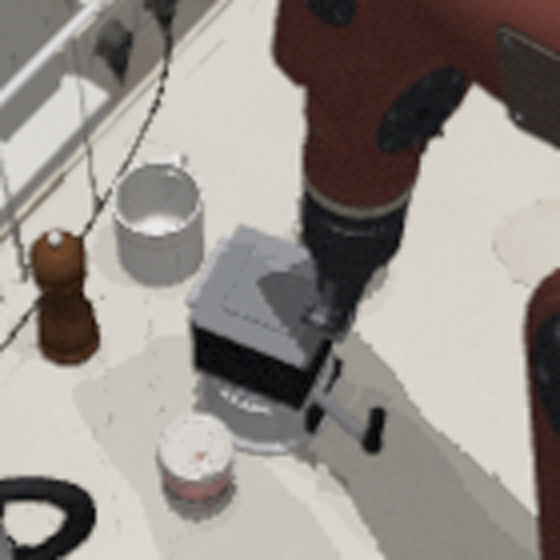

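```bash
python3 - <<'E'
from h import *
env.move_linear(g2w(-.056,0,.23),vel=.1)
env.move_linear(g2w(-.20,-.10,.25),vel=.25)
env.grip(1.0)
p,d=cap('side','s5'); cv2.imwrite('pics/z5.png',cv2.resize(p[130:230,230:330,::-1],None,fx=5.5,fy=5.5,interpolation=cv2.INTER_CUBIC))
print(env.get_clock(),env.get_contact_force())
W=pts('side',d); Z=W[...,2]; u,v=np.meshgrid(np.arange(512),np.arange(384))
m=(u>238)&(u<295)&(v>140)&(v<200)&(Z>.162)&(Z<.2)
P=W[m]; n=np.linalg.svd(P-P.mean(0))[2][2]; print('lid n',n*np.sign(n[2]),P.mean(0),len(P))
print(cv2.minAreaRect((P[:,:2]*1000).astype(np.float32)))
g=p.max(-1).astype(int); print(g[198:218,284:302]); print((Z[198:218,284:302]*1000).round())
c=env.calibration('side');M=np.array(c['cam_to_world'])
def proj(q):
    a=np.linalg.inv(M)@np.append(q,1); return c['fx']*a[0]/a[2]+c['cx'],c['fy']*a[1]/a[2]+c['cy']
for z in(.143,.128,.095): print(proj(g2w(-.125*np.cos(.4),.125*np.sin(.4),z)))
E
```

```text
12.025 [ 0.21377951 -1.2052477   0.54409906]
lid n [0.00475154 0.01912092 0.99980589] [ 0.58452939 -0.09165385  0.17728175] 1034
((582.9285278320312, -96.89605712890625), (129.4980010986328, 107.58985900878906), 10.96939468383789)
[[103 165 176 176 179 186 189 189 188 188 187 188 187 187 190 190 190 189]
 [102 154 166 173 185 188 188 188 188 189 188 188 187 188 190 189 189 189]
 [124 107 124 172 187 189 187 188 189 189 184 188 189 189 189 189 188 187]
 [162 127 167 186 187 187 187 188 179 172 151 167 185 189 189 188 188 187]
 [176 156 168 185 187 189 188 188 136  64  29  58 162 186 188 189 188 189]
 [174 176 168 178 181 187 188 188 119  45  34  35 115 178 189 188 188 188]
 [146 172 176 166 163 179 188 183 106  37  38  37 142 182 188 188 187 187]
 [124 147 172 177 179 167 177 162  84  21  25  16 152 184 189 189 188 188]
 [153 137 145 172 180 172 166 147  78  21  17  33 174 189 188 189 188 188]
 [176 164 135 144 166 179 175 113  41  16  14  73 175 188 189 189 189 188]
 [176 178 162 148 146 164 173 107  25  17  18 112 177 189 189 189 188 188]
 [175 174 176 176 153 144 134  68  17  19  1
[... 2023 characters left out ...]
   2.   9.
    3.   5.   3.  -2.]
 [ -0.  -2.   1.   1.   2.   0.   5.  85.  93.  92.  86.  -3.  -1.   1.
    1.  -4.   3.  -5.]
 [  3.   0.  -7.  -4.   2.  -3.   5.   1.  -1.   2.   2.   2.   2.   0.
    1.   5.   4.   6.]
 [  3.  -2.   0.   1.  -5.   1.   0.  -1.  -5.   2.   7.   4.   1.   3.
   -2.  -0.   0.   3.]
 [ -5.  -0.   1.   3.  -2.   4.   1.   2.  -2.   0.   3.  -0.   0.  -0.
    2.   2.   3.  -1.]
 [  1.   4.  -4.   1.  -3.   2.   7.   1.  -1.  -0.   4.   2.  -1.   1.
   -1.   2.   5.   1.]]
(np.float64(294.9349448606034), np.float64(204.34969001528847))
(np.float64(294.53726327410146), np.float64(206.473227936852))
(np.float64(293.6898945236258), np.float64(210.99800287302827))
```

View pics/z5.png

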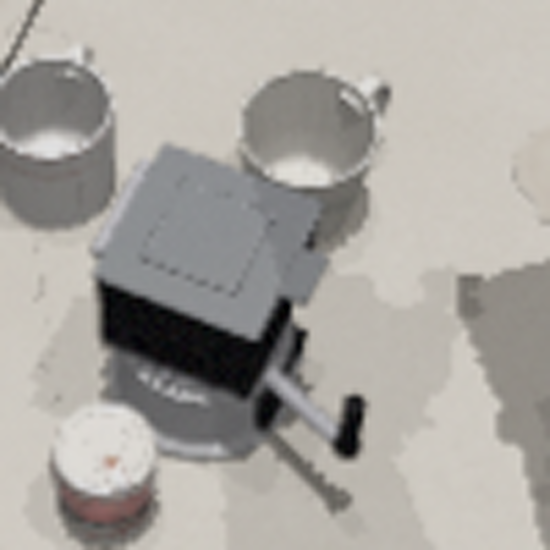

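The lid is flat and stays shut with nothing touching it: its normal is vertical within 0.02 and its height is about 0.177. The post is at about (294,204), 1 px left of my prediction, so I'm adjusting the pose slightly. Now I'll grip the post.

```bash
cat >> h.py <<'E'
YAW=0.19; C=np.array([.583,-.095])
def post(th,z,r=.125):
    return g2w(-r*np.cos(th-.4),-r*np.sin(th-.4),z), down(YAW-.4+th)
E
python3 - <<'E'
from h import *
q,r=post(0,.21); env.move_linear(q+[-.03,0,.03],vel=.2,rotation=r)
env.move_linear(q,vel=.2)
t=env.move_linear(post(0,.111)[0],vel=.08,threshold=6)
print(t,env.get_eef_pos(),q,env.get_contact_force(),env.get_clock())
p,d=cap('side','s6'); cv2.imwrite('pics/z6.png',cv2.resize(p[130:230,230:330,::-1],None,fx=5.5,fy=5.5,interpolation=cv2.INTER_CUBIC))
E
```

```text
False [ 0.4610766  -0.06907027  0.11141133] [ 0.46074614 -0.06894251  0.21      ] [ 0.44243337  0.10664338 -0.51316198] 14.75
```

View pics/z6.png

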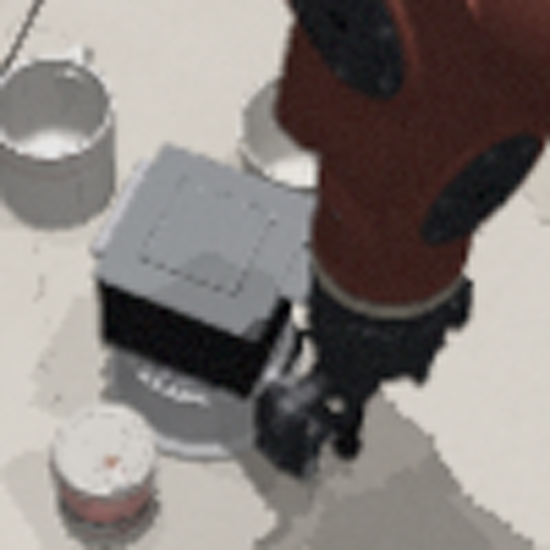

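The open fingers are on either side of the post, whose foot shows at about (348,445) in the zoom. The lid is still shut. Closing now.

```bash
python3 - <<'E'
from h import *
print(env.get_contact_force(),env.get_moment().round(2))
env.grip(0.0,40); env.dwell(.2)
print(env.get_finger_gap()*85,env.get_eef_pos(),env.get_contact_force(),env.get_moment().round(2),env.get_clock())
E
```

```text
[ 0.43063765 -0.2039846   1.06815322] [-0.02 -0.03 -0.06]
12.835144655236709 [ 0.46072731 -0.06903171  0.11105923] [-0.89968182 -0.71963958  3.61617938] [-0.21  0.27  0.02] 15.65
```

```bash
cat >> h.py <<'E'
def ang():
    e=env.get_eef_pos()[:2]-C; return np.arctan2(-e[1],-e[0])-YAW+.4, np.hypot(*e)
def step(th):
    q,r=post(th,.111); env.move_linear(q,vel=.04,rotation=r)
    a,rad=ang(); f=env.get_contact_force(); b=YAW-.4+th
    print(f'{th:.2f} ang {a:.3f} rad {rad:.4f} Ft {f[:2]@[np.sin(b),-np.cos(b)]:.1f} Fr {f[:2]@[-np.cos(b),-np.sin(b)]:.1f} Fz {f[2]:.1f} gap {env.get_finger_gap()*85:.1f} t {env.get_clock():.2f}')
E
python3 - <<'E'
from h import *
for th in np.arange(.05,.451,.05): step(th)
p,d=cap('side','s7'); cv2.imwrite('pics/z7.png',cv2.resize(p[130:230,230:330,::-1],None,fx=5.5,fy=5.5,interpolation=cv2.INTER_CUBIC))
E
```

```text
0.05 ang 0.043 rad 0.1249 Ft -6.1 Fr 0.1 Fz 3.2 gap 12.9 t 15.96
0.10 ang 0.096 rad 0.1250 Ft -4.7 Fr 1.8 Fz 5.0 gap 12.5 t 16.27
0.15 ang 0.149 rad 0.1250 Ft -4.0 Fr 0.7 Fz 5.0 gap 12.5 t 16.57
0.20 ang 0.200 rad 0.1249 Ft -3.0 Fr 0.0 Fz 3.8 gap 12.4 t 16.88
0.25 ang 0.245 rad 0.1249 Ft -5.7 Fr -1.0 Fz 5.3 gap 12.5 t 17.19
0.30 ang 0.297 rad 0.1249 Ft -4.7 Fr -0.5 Fz 5.5 gap 12.5 t 17.50
0.35 ang 0.348 rad 0.1250 Ft -4.4 Fr 0.1 Fz 5.4 gap 12.6 t 17.81
0.40 ang 0.400 rad 0.1250 Ft -2.9 Fr 0.3 Fz 4.8 gap 12.4 t 18.12
0.45 ang 0.443 rad 0.1250 Ft -6.7 Fr -0.7 Fz 7.1 gap 12.6 t 18.43
```

View pics/z7.png

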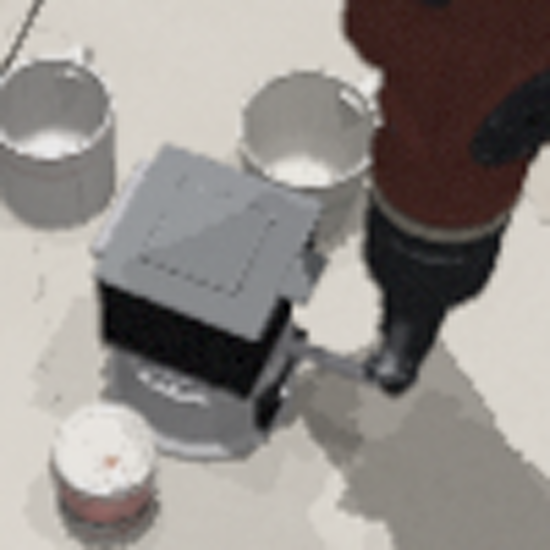

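The lever is turning with the gripper; the post is at about (390,375) in the zoom. The force pattern matches the notches: it dips at 0.20 and 0.40 and jumps at 0.45, so two clicks are passed. Next: on to the fourth.

```bash
python3 - <<'E'
from h import *
for th in [.5,.55,.6,.65,.7,.75,.78,.8]: step(th)
env.dwell(.5); step(.8)
p,d=cap('side','s8'); cv2.imwrite('pics/z8.png',cv2.resize(p[130:230,230:330,::-1],None,fx=5.5,fy=5.5,interpolation=cv2.INTER_CUBIC))
E
```

```text
0.50 ang 0.495 rad 0.1251 Ft -4.7 Fr -0.6 Fz 7.0 gap 12.8 t 18.78
0.55 ang 0.547 rad 0.1251 Ft -3.6 Fr 1.2 Fz 5.9 gap 12.4 t 19.09
0.60 ang 0.599 rad 0.1252 Ft -3.4 Fr 0.6 Fz 6.2 gap 12.3 t 19.40
0.65 ang 0.642 rad 0.1252 Ft -6.2 Fr 1.1 Fz 8.7 gap 12.9 t 19.71
0.70 ang 0.694 rad 0.1254 Ft -6.1 Fr 0.5 Fz 7.4 gap 12.7 t 20.02
0.75 ang 0.746 rad 0.1254 Ft -3.9 Fr 2.4 Fz 8.7 gap 12.6 t 20.32
0.78 ang 0.777 rad 0.1255 Ft -2.7 Fr 1.4 Fz 6.9 gap 12.9 t 20.57
0.80 ang 0.798 rad 0.1255 Ft -3.0 Fr 1.5 Fz 6.2 gap 12.4 t 20.82
0.80 ang 0.797 rad 0.1255 Ft -3.0 Fr 1.4 Fz 5.7 gap 12.7 t 21.57
```

View pics/z8.png

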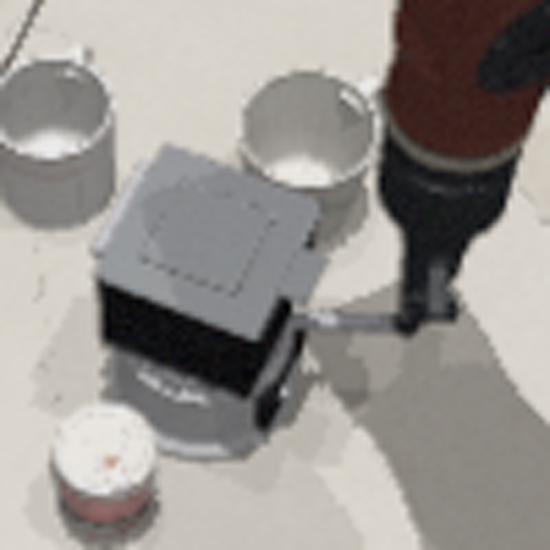

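The post foot is at about (408,322) in the zoom, held between the fingers, and the lid is still shut. I'll check the bar direction as an independent measure of the angle, then hand in.

```bash
python3 - <<'E'
from h import *
z=np.load('pics/s8.npz');p,d=z['p'],z['d'];W=pts('side',d);Z=W[...,2]
u,v=np.meshgrid(np.arange(512),np.arange(384))
m=(u>286)&(u<303)&(v>180)&(v<195)&(abs(Z-.089)<.008)
P=W[m][:,:2].astype(np.float32); vx,vy,x0,y0=cv2.fitLine(P,cv2.DIST_HUBER,0,.01,.01).ravel()
if vx>0: vx,vy=-vx,-vy
print(len(P),'bar joint by slope',np.arctan2(-vy,-vx)-YAW+.4,'by centroid',np.arctan2(*(C-P.mean(0))[::-1])-YAW+.4)
a=np.load('pics/s5.npz');Z0=pts('side',a['d'])
for q in [(212,249),(150,240),(155,286),(180,216),(157,357)]: print(q,np.abs(a['p'][q].astype(int)-p[q]).max())
print(ang(),env.get_contact_force(),env.get_finger_gap()*85,env.get_clock())
env.finish_job(); print(env.get_clock())
E
```

```text
54 bar joint by slope 0.7450472 by centroid 0.785184421737696
(212, 249) 12
(150, 240) 9
(155, 286) 11
(180, 216) 5
(157, 357) 151
(np.float64(0.7967084973666276), np.float64(0.1254916721175476)) [-3.67019274  1.33270468  7.39027217] 12.942594784731975 21.625
the job is handed in; nothing more can be done
the job is handed in; nothing more can be done
```

One pixel comparison, at the lemon, differed a lot. I'll look at the saved picture to see why.

```bash
python3 - <<'E'
import cv2,numpy as np
a=[cv2.imread(f'pics/{n}.png')[100:220,300:420] for n in('side0','s5','s8')]
cv2.imwrite('pics/lem.png',cv2.resize(np.hstack(a),None,fx=2.2,fy=2.2))
E
```

```text
(no output)
```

View pics/lem.png

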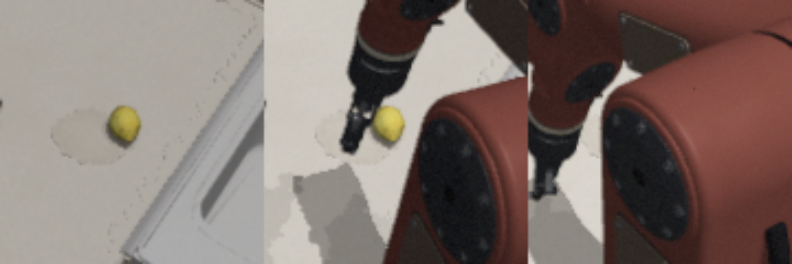

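The grinder is ready: the lid is snapped shut and the gripper is holding the lever post at the fourth click. I handed the job in at 21.6 s. It reports no verdict, so what follows rests on my own checks.

- **Lid:** I pushed it down along its arc and pressed the tab until the force rose hard to 28 N. With nothing touching it, depth readings showed it lying flat at about 0.177 m, and it still looked shut in the last picture.
- **Lever:** I gripped the post at 40 N and brought it round. The push dipped near 0.2, 0.4, 0.6 and 0.8 rad, one dip per click, and my largest target was 0.80. At hand-in the gripper position gave 0.797 rad, with about 3 N along the swing and a finger gap of 12.9 mm.
- **Disagreement:** the bar in the camera image gave 0.785 rad from its position but 0.745 rad from its slope. The slope comes from only 54 noisy pixels, so I trust it least. All three values are inside the 0.71–0.89 band.
- **Other things on the worktop:** the jar, pepper mill and both mugs looked unchanged at one sample pixel each. The arm hid the lemon in the last picture, but it was in place just before I gripped the post and the gripper moved away from it after that. I did not check the teaspoon or coffee scoop separately, and the gripper did no low work near either.
- **Camera:** the top camera was blocked, so every measurement comes from the side view.

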